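# Hold the grinder lid at half twist

### The job

Pick the coffee grinder's bayonet lid (the one with a straight grip bar and two lugs) out of the plywood tray, and set it down on the grinder so that its lugs drop through the two gaps in the collar. Then turn it clockwise, seen from above, to the pulse position halfway between start and lock (40 of the 80 degrees), never as far as the lock click, and finish with the gripper still holding the lid there against its return spring. Leave everything else where it stands.

Things in the scene. Friction and masses are not known exactly. Their poses are not given: they have to be found in the camera images.
- lid: Loose lid, grey plastic, 0.16 kg. Origin: centre of its underside, z up. Plug 62 mm across (56 at its foot), 13.5 high; at its foot two lugs along +x and -x, reaching 41 mm from the axis, each 10 wide (y), 6 high. Above the plug a round cap 96 mm across, z 13.5 to 21.5 mm; on it a grip bar along x. It stands in the tray. A half turn about z gives the same lid.
- lid_bar (a point): Centre of the lid's straight grip bar, 35.5 mm above the lid's origin, on its axis. The bar is 60 mm long (along the lid's x, over the lugs), 14 mm wide (y) and 28 mm high (z 21.5 to 49.5 mm from the lid's origin): pinch it across y from above.
- grinder: Grinder, fixed: black and steel drum 108 mm across (120 at the foot), 130 mm high, open at the top. Origin: centre of its foot, z up. White ribs outside the collar, on two sides half a turn apart, mark start (narrow, at the gaps on +x and -x), halfway (narrow, 40 degrees clockwise from above) and lock (wide, 80 degrees clockwise). They only mark; they do not stop the lid.
- collar (a point): Centre of the grinder's collar top, 130 mm above its origin. Bore 72 mm across in a lip 5.5 mm thick, cut by two gaps on the grinder's +x and -x, 18 mm wide, open out to 47 mm from the axis. The lugs go down the gaps, either way round, till the cap rests on the collar: the lid's origin is then 13.5 mm below this point, and the lugs can turn under the lip.
- drive (a joint): Turn of the carrier inside the grinder, rad: 0 at start, grows clockwise from above as the lid's lugs push it. Halfway 0.70; the lock clicks near 1.40 (past 1.31 counts). A spring turns it back: 0.036 N m at start, 0.12 N m at halfway; it returns if let go. The lugs have about 0.1 rad play each way in its pockets, so the lid leads it by about that.
- drive_mark (a point): Centre of the carrier's floor on the grinder's axis, 114 mm above the grinder's origin; its x axis points to the carrier's pockets and turns with the carrier.
- tray: Plywood service tray, fixed, 270 (x) by 290 (y) by 32 mm high, walls and floor 6 mm thick. Origin: centre of its underside. The lid, the round-knobbed cover, the jam jar and the ramekin stand in it, one in each quarter, in any order.
- cover: Bystander in the tray: grey canister cover, 92 mm across, 48 mm high, with a round knob and no lugs. Origin: centre of its underside.
- jar: Bystander in the tray: jam jar with a steel cap, 62 mm across, 75 mm high. Origin: centre of its underside.
- ramekin: Bystander in the tray: white ramekin, 80 mm across, 45 mm high. Origin: centre of its underside.
- mill: Bystander on the counter: dark wooden pepper mill, 58 mm across, 150 mm high. Origin: centre of its underside.
- mug: Bystander on the counter: white mug, 82 mm across, 92 mm high. Origin: centre of its underside.

How it is judged (in metres and radians):
On the way, in this order (a step that is already met when the one before it is completed fails the run):
1. the lid is lifted clear of the tray in the gripper (height (world z) of lid above 0.08 m and contact force between the fingers and lid above 1 N), for 0.1 s.
2. the lid sits on the collar with its lugs through the gaps, not yet turned (z of lid in the frame of grinder between 0.108 and 0.1215 m and horizontal distance between lid and grinder below 0.007 m and angle between lid's own z axis and vertical below 0.08 rad and angle between the x axis of lid and the x axis of drive_mark, either way round below 0.25 rad and value of joint drive below 0.25 rad), for 0.1 s.
3. the lid is turned to halfway (z of lid in the frame of grinder between 0.108 and 0.1215 m and horizontal distance between lid and grinder below 0.007 m and angle between lid's own z axis and vertical below 0.08 rad and angle between the x axis of lid and the x axis of drive_mark, either way round below 0.25 rad and contact force between the fingers and lid above 1 N and value of joint drive between 0.48 and 0.88 rad), for 0.3 s.
At the end, for the whole second after the job is handed in: Through the last second the fingers hold the lid (over 1 N), it sits on the collar (origin at 108 to 121.5 mm, within 7 mm of the axis, upright within 0.08 rad), lugs in the pockets (0.25 rad), and the carrier stands still (0.1 rad/s) at 0.48 to 0.88 rad, halfway (all of step 3 and velocity of joint drive between -0.1 and 0.1 rad/s); the arm keeps its last pose, push and grip.
It fails at once if the lid is turned into the lock click (carrier past 1.31 rad) (value of joint drive above 1.31 rad).
It fails at once if the cover, jar, ramekin, mill or mug is moved more than 40 mm (distance of any of cover, jar, ramekin, mill, mug from where it was at the start of the episode above 0.04 m).
It also fails if it takes over 45 s, if anything falls off the work surface, if the arm or the gripper's body presses on something with over 40 N, if the wrist force passes 120 N, or if a joint passes its speed limit or range.

### The arm

A 6-joint arm with a two-finger parallel gripper is mounted at the origin on the work surface. World frame = base frame: x ahead of the robot, y to its left, z up, the work surface at z = 0. Lengths are in mm, angles in rad, forces in N, time in s.
With the tool pointing down it reaches from about 275 to 825 mm from the base axis. Payload 5.2 kg.
Tool frame: the origin (TCP) lies at the very end of the fingers, on their centre line; the grasp point (between the pads) lies 19 mm behind it; z points along the fingers, y is the line along which they close (so a half turn about z gives the same grasp; the last joint's range is limited). The gripper opens to 93 mm and grips with 3 to 60 N. Pads are 15 mm wide; open, the fingers measure 128 mm over their backs; the gripper's body (75 mm by 188 mm) begins 65 mm behind the grasp point.
Start: joints at [-1.387, 0.259, 1.535, -0, 1.348, -0.203], TCP at [207.495, -509.363, 218.653] pointing down, gripper open.
Joint ranges: [-3.14, 3.14], [-0.91, 2.08], [0.19, 2.58], [-1.22, 4.36], [0.22, 2.71], [-3.12, 3.12]. Speed limits (rad/s): [2.57, 2.57, 3.14, 3.14, 3.14, 3.14].

### API

Orientations are given as [roll, pitch, yaw] about the fixed x, y, z axes, in that order (R = Rz(yaw) Ry(pitch) Rx(roll)).
In Python, from bench import robot gives the robot as it stands. The module is installed in compiled form; this text tells all that it offers. Calls block until the motion is done:
- robot.move_ptp(position, orientation): joint-space move of the TCP to a pose.
- robot.move_linear(position, ori=None, speed=150, f_stop=None): straight line of the TCP; ori=None keeps the orientation; speed is the mean speed in mm/s. With f_stop (N) it stops when the force on the tool has changed by that much, and returns True; else False.
- robot.move_j(angles): joint-space move.
- robot.move_gripper(opening): opening from 0.0 (shut) to 1.0 (fully open); the grip force is fixed at half the most; returns when the fingers have stopped.
- robot.sleep(seconds).
- robot.inverse_kinematics(position, orientation): joint angles nearest the present ones, or None.
- robot.get_image(name): name is "side" or "top" or "wrist"; returns a dict with "img" (384x512x3 uint8, blue, green, red), "fovy" (degrees; the focal length in pixels is half the picture's height over the tangent of half this angle, whatever the lens; pixels are square), "cx", "cy" (the principal point, pixels), "eye" and "orientation" of the camera in the world. Camera axes: x right, y down, z forward; pixel columns grow to the right and rows downward; lengths in mm; the calibration is good to about 2 mm. A picture is of the moment at which its call begins. There is no depth.
A pose or a line that the arm cannot do raises robot.MotionError and nothing moves.
- robot.hand_in(): hands the job in; it is judged then, once.
Readings, each from a call of its own:
- robot.current_t(): time.
- robot.current_qpos(): joint angles.
- robot.current_joint_vel(): joint speeds.
- robot.current_joint_efforts(): joint torques, N m.
- robot.current_tcp_pos(): TCP position.
- robot.current_eef_rot(): TCP orientation.
- robot.current_contact_force(): force on the tool from outside, world axes, zero at the start.
- robot.current_ft_torque(): the same for the moment, N m.
- robot.current_gripper_width(): opening from 0.0 (shut) to 1.0 (fully open).
- robot.current_finger_force(): force on a finger pad.
Only numpy, scipy, OpenCV 4.12 (cv2) and the standard library are available. Lean on these libraries where they do the work, as an engineer would, in place of code of your own. Each camera call takes 0.05 s, during which the arm holds its last target. There are 200 camera calls.

## Working session

There is one attempt and no reset: what is moved stays moved. The work goes in short steps, each a Python script; the robot and the scene stay as the last script left them, time stands still between calls to the robot, and variables do not carry over. Pictures are saved under pics/ and viewed, at most 10 in all, crops included, and the job is handed in when it is done.

```bash
mkdir -p pics; python3 - <<'E'
from bench import robot
import cv2
for n in("top","side"):
    d=robot.get_image(n);cv2.imwrite(f"pics/{n}0.png",d["img"])
    print(n,{k:d[k] for k in d if k!="img"})
print(robot.current_t(),robot.current_eef_rot())
E
```

```text
top {'fovy': 42.51581273363697, 'cx': 249.9322627952092, 'cy': 200.0686759812255, 'eye': array([ 454.60025079,   74.93664918, 1444.99234745]), 'orientation': array([-3.02201999,  0.0163603 , -1.59054443])}
side {'fovy': 44.26676791177441, 'cx': 248.9078498029433, 'cy': 192.10560045003353, 'eye': array([-66.34403813, 867.74747225, 807.92100437]), 'orientation': array([-2.17009847, -0.00754704, -2.44375042])}
0.1 [-3.14006096e+00 -3.27310916e-04  3.86789264e-01]
```

View pics/top0.png

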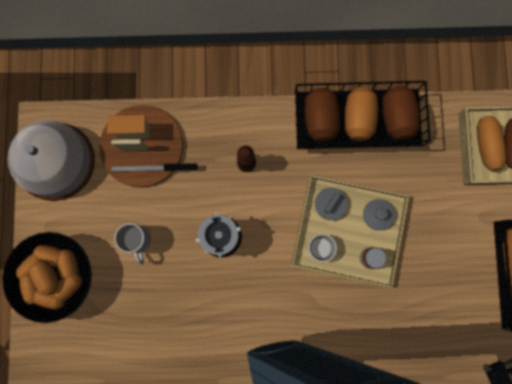

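View pics/side0.png

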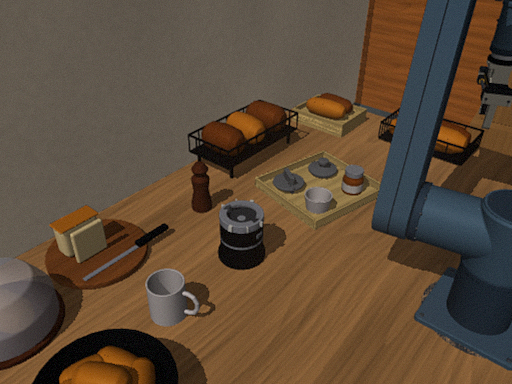

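Top view: the lid with its straight bar is at about (332,203), the grinder's collar at (219,235), and the round-knobbed cover at (380,214). Side view: the lid's bar is at about (290,176) and the collar at (242,213). I'll triangulate these roughly, then move the wrist camera over them.

```bash
cat > h.py <<'E'
import numpy as np, cv2
from scipy.spatial.transform import Rotation as R
from bench import robot
def cam(d):
    h,w=d["img"].shape[:2]; f=h/2/np.tan(np.radians(d["fovy"])/2)
    return dict(f=f,c=np.array([d["cx"],d["cy"]]),e=np.array(d["eye"]),R=R.from_euler("xyz",d["orientation"]).as_matrix())
def ray(c,uv):
    return c["R"]@np.append((np.array(uv)-c["c"])/c["f"],1)
def proj(c,p):
    q=(np.atleast_2d(p)-c["e"])@c["R"]; return q[:,:2]/q[:,2:]*c["f"]+c["c"]
def onz(c,uv,z):
    r=ray(c,uv); return c["e"]+r*(z-c["e"][2])/r[2]
def tri(obs):
    A=np.zeros((3,3));b=np.zeros(3)
    for c,uv in obs:
        r=ray(c,uv);r/=np.linalg.norm(r);P=np.eye(3)-np.outer(r,r);A+=P;b+=P@c["e"]
    x=np.linalg.solve(A,b)
    return x,[np.linalg.norm(proj(c,x)[0]-uv) for c,uv in obs]
E
python3 - <<'E'
from h import *
t=cam(robot.get_image("top"));s=cam(robot.get_image("side"))
for n,a,b in(("bar",(332,203),(290,177)),("collar",(219,235),(242,213)),("cover",(380,213),(323,160))):
    print(n,tri([(t,a),(s,b)]))
print("lid z60",onz(t,(332,203),56),"col z130",onz(t,(219,235),130))
d=robot.get_image("wrist");c=cam(d);print(c,robot.current_tcp_pos())
T=R.from_euler("xyz",robot.current_eef_rot()).as_matrix()
print("cam in tool",T.T@(c["e"]-robot.current_tcp_pos()),T.T@c["R"])
E
```

```text
bar (array([ 609.73677787, -140.1326295 ,   40.05045284]), [np.float64(0.2430717613068002), np.float64(0.2289335064873682)])
collar (array([523.04528036, 179.15193314, 127.71538324]), [np.float64(0.86392414402904), np.float64(0.9614958788367215)])
cover (array([ 577.24484505, -271.71333323,   53.44601018]), [np.float64(0.1315248249525985), np.float64(0.11728828509327191)])
lid z60 [ 608.5457257  -137.31448246   56.        ] col z130 [521.08403433 177.57722261 130.        ]
{'f': np.float64(270.74877847619024), 'c': array([250.07390735, 190.64468416]), 'e': array([ 268.24800735, -484.05833627,  384.0297959 ]), 'R': array([[ 3.76710043e-01, -8.99852053e-01, -2.19899582e-01],
       [-9.26330757e-01, -3.66180987e-01, -8.84466738e-02],
       [-9.34124908e-04,  2.37018497e-01, -9.71504688e-01]])} [ 207.42100073 -509.12580108  218.23591926]
cam in tool [  65.81284149   -0.41417084 -165.78422848] [[-5.61938616e-04 -9.71471394e-01 -2.37156098e-01]
 [ 9.99999840e-01 -5.31118727e-04 -1.93846484e-04]
 [ 6.23582692e-05 -2.37156169e-01  9.71471537e-01]]
```

```bash
python3 - <<'E'
from h import *
import pickle
ims=[];store={}
for n,p in(("lid",(609,-138,260)),("col",(522,178,320))):
    for i,dy in enumerate((-60,60) if n=="lid" else (-60,60)):
        robot.move_ptp([p[0],p[1]+dy,p[2]],[np.pi,0,0]); robot.sleep(.4)
        d=robot.get_image("wrist");store[n+str(i)]=d;ims.append(d["img"])
print(robot.current_t(),robot.current_qpos())
pickle.dump(store,open("w.pkl","wb"))
cs=[cv2.resize(m,(400,300)) for m in ims]
cv2.imwrite("pics/w.png",np.vstack([np.hstack(cs[:2]),np.hstack(cs[2:])]))
E
```

```text
5.8917 [ 2.32234294e-01  2.56725733e-01  1.29387220e+00 -4.08299053e-05
  1.59076282e+00  1.80413363e+00]
```

View pics/w.png

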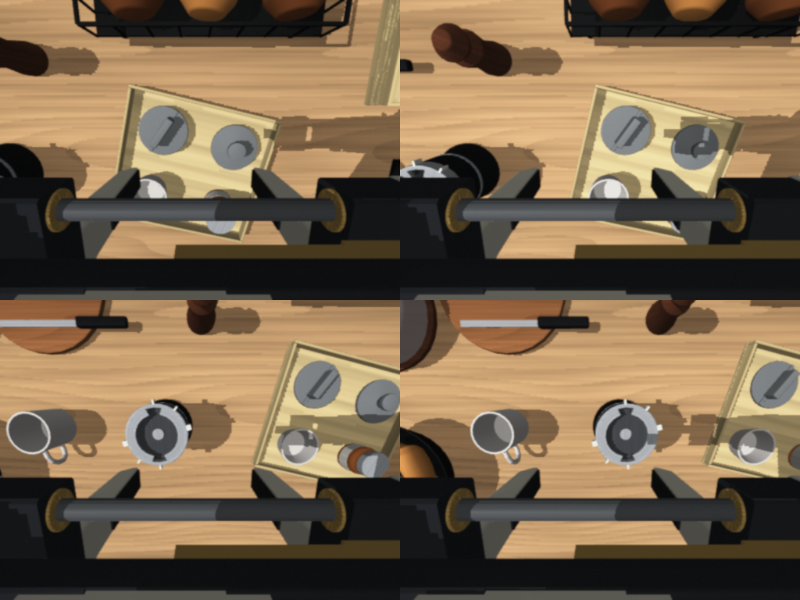

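The wrist views show the lid near (170,128) and (228,128) in the tiles, with its bar diagonal. The collar is near (158,433) and (626,433), with dark gaps at top and bottom and white ribs around it. I'll enlarge those areas for exact pixel positions.

```bash
python3 - <<'E'
from h import *
import pickle
st=pickle.load(open("w.pkl","rb"))
o={"lid0":(160,127),"lid1":(242,127),"col0":(152,132),"col1":(240,132)}
cs=[cv2.resize(st[k]["img"][y:y+75,x:x+100],(400,300),interpolation=cv2.INTER_CUBIC) for k,(x,y) in o.items()]
cs=[cv2.convertScaleAbs(c,alpha=1.3,beta=10) for c in cs]
cv2.imwrite("pics/crop.png",np.vstack([np.hstack(cs[:2]),np.hstack(cs[2:])]))
E
```

```text
(no output)
```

View pics/crop.png

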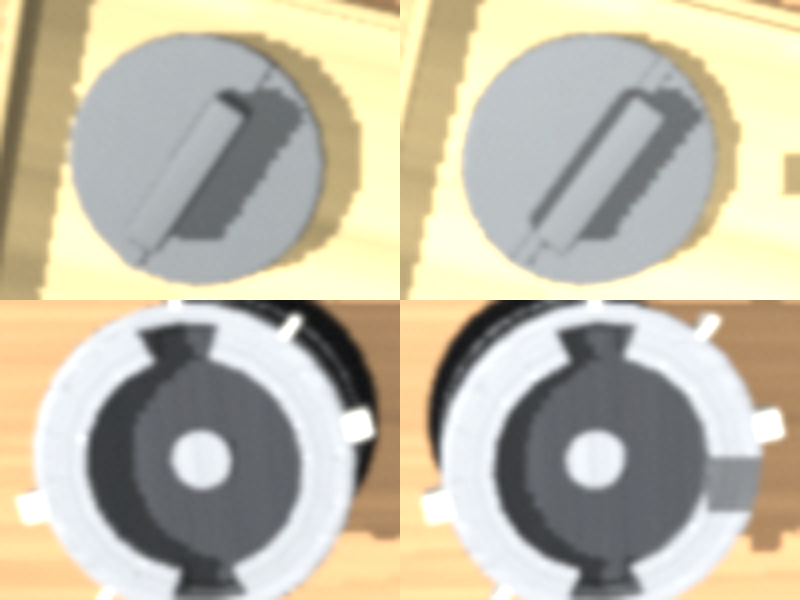

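Crop positions, four times enlarged:
- **Cap circle:** centred at (196.5,158.5) and (589.5,158).
- **Bar edges:** run up and to the right.
- **Collar gap outer corners:** (140,329), (216,325), (178,593), (245,592) in the first view, and (559,327), (635,326), (570,593), (641,593) in the second.

Next I'll triangulate these.

```bash
python3 - <<'E'
from h import *
import pickle
st=pickle.load(open("w.pkl","rb"))
o={"lid0":(160,127),"lid1":(242,127),"col0":(152,132),"col1":(240,132)}
C={k:cam(d) for k,d in st.items()}
def px(k,u,v):
    u-=400*(k[-1]=="1"); v-=300*(k[:3]=="col")
    return np.array([o[k][0]+(u+.5)/4-.5,o[k][1]+(v+.5)/4-.5])
def T(n,a,b): return tri([(C[n+"0"],px(n+"0",*a)),(C[n+"1"],px(n+"1",*b))])
print("cap",T("lid",(196.5,158.5),(589.5,158)))
for a,b in(((215,95),(637,95)),((247,118),(663,113)),((152,248),(568,255)),((130,236),(543,240))): print("bar",T("lid",a,b))
print("marks",T("lid",(272,72),(657,72)),T("lid",(140,258),(525,255)))
ang=lambda d:np.degrees(np.arctan2(d[1],d[0]))
for k,e in(("lid0",((133,228),(212,95))),("lid0",((152,248),(247,118))),("lid1",((570,255),(663,113))),("lid1",((543,240),(637,95)))):
    p=[onz(C[k],px(k,*q),55.5) for q in e]; print("bar yaw",ang(p[1]-p[0]),p)
for k in("lid0","lid1"):
    for c in [(196.5,158.5) if k=="lid0" else (589.5,158)]: print("cap z27.5",onz(C[k],px(k,*c),27.5))
g=[]
for a,b in(((140,329),(559,327)),((216,325),(635,326)),((178,593),(570,593)),((245,592),(641,593))):
    r=T("col",a,b);g.append(r[0]);print("gap",r)
g=np.array(g);print("col ctr",g.mean(0),"yaw",ang(g[:2].mean(0)-g[2:].mean(0)))
print("bore",T("col",(194.5,461),(601,461)))
for k,q in(("col0",((140,329),(216,325),(178,593),(245,592))),("col1",((559,327),(635,326),(570,593),(641,593)))):
    p=np.array([onz(C[k],px(k,*x),130) for x in q]);print(k,p.round(1),p.mean(0),ang(p[:2].mean(0)-p[2:].mean(0)))
E
```

```text
cap (array([ 614.23707595, -136.23180421,   25.63184108]), [np.float64(0.045933756142342845), np.float64(0.04596633795276401)])
bar (array([ 640.19275957, -147.69893952,   53.6922923 ]), [np.float64(0.024743570400547497), np.float64(0.024768118847144287)])
bar (array([ 632.66182443, -157.90552418,   48.87723371]), [np.float64(0.5991466065757067), np.float64(0.599792364552807)])
bar (array([ 586.8604624 , -124.87706731,   60.20144606]), [np.float64(0.8786203306836737), np.float64(0.8792548424924217)])
bar (array([ 590.67533056, -116.53147591,   55.78682965]), [np.float64(0.5028301847717668), np.float64(0.5031884373925782)])
marks (array([ 644.63172988, -163.50982611,    7.58620964]), [np.float64(0.03162748802355364), np.float64(0.031666657422688066)]) (array([ 576.3006671 , -113.03899013,   24.30800047]), [np.float64(0.3719778845631783), np.float64(0.3722193847225141)])
bar yaw -32.3100975819931 [array([ 594.20038896, -117.71116289,   55.5       ]), array([ 640.39385777, -146.92485736,   55.5       ])]
bar yaw -37.196618052070626 [array([ 587.00364419, -124.02122134,   55.5       ]), 
[... 721 characters left out ...]
3.81796697]), [np.float64(0.07562334709245574), np.float64(0.0755430184130375)])
gap (array([480.42520698, 169.20857438, 127.99934303]), [np.float64(0.20467691031120422), np.float64(0.20446914882783476)])
col ctr [525.12477159 184.34335599 127.85354782] yaw 3.9822446887250056
bore (array([526.30523785, 184.50162335, 128.01789936]), [np.float64(0.06517555183804047), np.float64(0.06508886400977733)])
col0 [[569.9 199.8 130. ]
 [571.1 175.2 130. ]
 [481.  191.9 130. ]
 [481.3 168.9 130. ]] [525.83645067 183.92475925 130.        ] 4.532107493814671
col1 [[570.4 199.8 130. ]
 [570.7 175.3 130. ]
 [480.8 193.9 130. ]
 [480.7 169.6 130. ]] [525.65368109 184.63849289 130.        ] 3.6912693106486074
```

Results:
- **Lid:** axis about (613.5,-136.4). The cap is at z≈26 (27.5 expected) and the bar top at about 54 (55.5 expected). Bar yaw is about -32°.
- **Collar:** about (525.9,184.4), z≈128 (130 expected), gap yaw about 4°.

These agree with the text, so I'll grasp now with the gripper part open to stay clear of the neighbours.

```bash
python3 - <<'E'
from h import *
y=np.radians(-32)
robot.move_gripper(0.45)
robot.move_ptp([613.5,-136.4,110],[np.pi,0,y])
print(robot.move_linear([613.5,-136.4,31],speed=60,f_stop=8),robot.current_tcp_pos())
robot.move_gripper(0.0)
print(robot.current_gripper_width()*93,robot.current_finger_force(),robot.current_tcp_pos())
robot.move_linear([613.5,-136.4,180],speed=100)
print(robot.current_gripper_width()*93,robot.current_finger_force(),robot.current_contact_force())
robot.move_ptp([525.9,184.4,200],[np.pi,0,np.radians(4)]);robot.sleep(.3)
print(robot.current_t(),robot.current_tcp_pos(),robot.current_eef_rot())
d=robot.get_image("wrist");s=robot.get_image("side")
sc=proj(cam(s),[525.9,184.4,150])[0].astype(int)
a=cv2.resize(d["img"][100:384],(400,222));b=cv2.resize(s["img"][sc[1]-70:sc[1]+70,sc[0]-60:sc[0]+60],(400,467))
cv2.imwrite("pics/held.png",np.hstack([np.vstack([a,np.zeros((245,400,3),np.uint8)]),b]))
E
```

```text
False [ 613.84396981 -136.55675815   31.49687837]
13.78937708591021 29.80667620897293 [ 613.52449393 -136.51521837   31.10209163]
13.59245633009058 29.800304174423218 [-0.36753975  0.59641479 -1.23411636]
13.7 [526.30956511 183.56229376 199.80860083] [3.14150162e+00 2.64906360e-04 6.82519634e-02]
```

View pics/held.png

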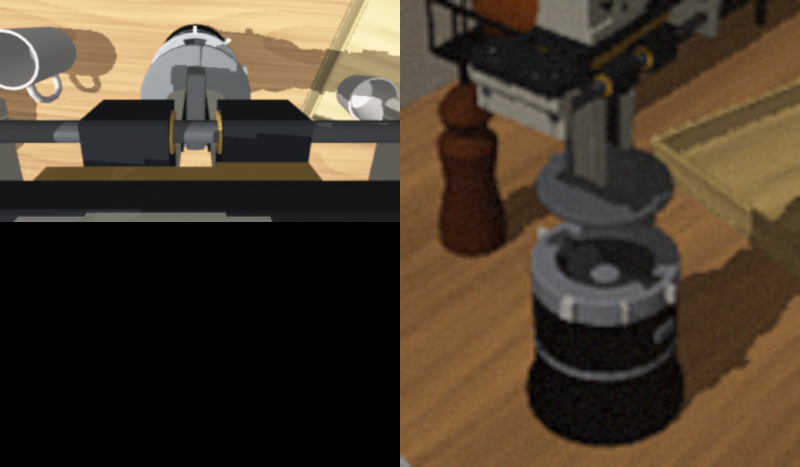

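The bar is pinched at 13.7 mm. The lid hangs level over the collar, and the gaps show in the side view at about (555,240) and (660,270). Lowering it now with a force stop.

```bash
python3 - <<'E'
from h import *
o=[np.pi,0,np.radians(4)]
robot.move_linear([525.9,184.4,170],o,speed=60); robot.sleep(.2)
print(robot.move_linear([525.9,184.4,139.5],o,speed=25,f_stop=8))
robot.sleep(.2)
print(robot.current_tcp_pos(),robot.current_contact_force(),robot.current_ft_torque(),robot.current_t())
E
```

```text
True
[525.70142445 184.39191584 141.54221995] [0.72305267 0.12048201 5.72213203] [ 0.02952007  0.01251155 -0.06584436] 15.8917
```

It seated at TCP z 141.5, exactly as expected (116.5 + 25). Now I'll turn it clockwise in small steps, going 0.1 rad past halfway for the play.

```bash
python3 - <<'E'
from h import *
p=[525.8,184.4,141.2]
for a in np.linspace(4,-42,9)[1:]:
    robot.move_linear(p,[np.pi,0,np.radians(a)]); robot.sleep(.1)
    print(round(a,1),robot.current_tcp_pos().round(1),np.degrees(robot.current_eef_rot()[2]).round(1),robot.current_contact_force().round(1),robot.current_ft_torque().round(3),round(robot.current_t(),2))
robot.sleep(.4)
print(robot.current_gripper_width()*93,robot.current_finger_force())
d=robot.get_image("wrist");s=robot.get_image("side");t=robot.get_image("top")
sc=proj(cam(s),[525.9,184.4,140])[0].astype(int)
a=cv2.resize(d["img"][100:384],(400,222));b=cv2.resize(s["img"][sc[1]-50:sc[1]+50,sc[0]-40:sc[0]+40],(400,500),interpolation=cv2.INTER_CUBIC)
g=cv2.resize(d["img"][90:190,190:310],(330,275),interpolation=cv2.INTER_CUBIC)
L=np.zeros((500,400,3),np.uint8);L[:222]=a;L[225:500,:330]=g
cv2.imwrite("pics/turned.png",np.hstack([L,b]))
E
```

```text
-1.8 [526.1 184.3 141.5] -1.6 [-0.2 -0.6  3.8] [-0.113  0.11  -0.064] 16.24
-7.5 [526.1 184.2 141.5] -7.3 [-1.2 -2.1  5.2] [-0.224  0.146 -0.168] 16.59
-13.2 [526.1 184.1 141.6] -13.0 [ 0.9 -2.4  4.2] [-0.318  0.077 -0.075] 16.94
-19.0 [526.1 184.  141.6] -18.8 [ 0.2 -2.6  6.3] [-0.362  0.077 -0.07 ] 17.29
-24.8 [526.1 183.9 141.5] -24.5 [-0.2 -2.4  4.7] [-0.364  0.12  -0.019] 17.64
-30.5 [526.  183.7 141.5] -30.3 [-0.6 -3.8  6.2] [-0.465  0.121 -0.036] 17.99
-36.2 [525.9 183.5 141.6] -36.0 [-1.6 -4.1  5.7] [-0.563  0.188  0.005] 18.34
-42.0 [525.7 183.5 141.5] -41.7 [-0.5 -5.4  7.2] [-0.529  0.287  0.036] 18.69
13.866654357072902 29.94092345237732
```

View pics/turned.png

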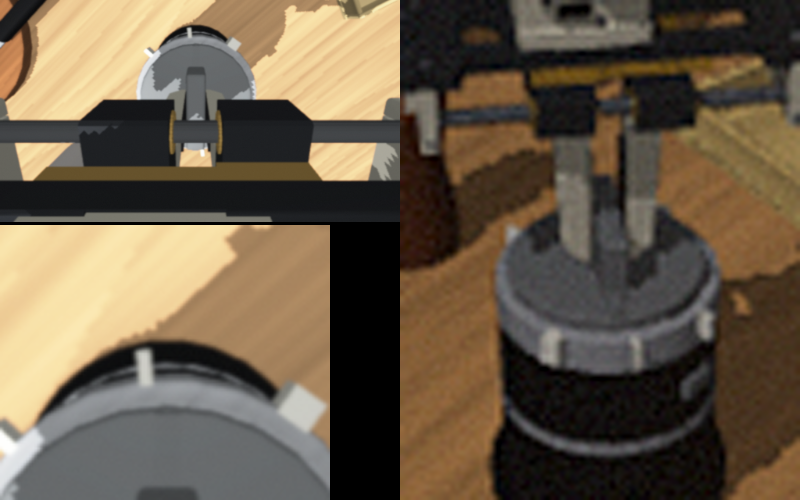

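The lid lies flat on the collar with the fingers on the bar. The halfway rib at (145,365) in the lower-left crop lines up with the bar at (165,490), which sits a few degrees past it as the play requires. TCP height held at 141.5 throughout, and the moment about z rose as expected against the spring.

```bash
python3 - <<'E'
from bench import robot
robot.sleep(.5); print(robot.current_finger_force(),robot.current_joint_vel().round(3)); print(robot.hand_in())
E
```

```text
29.94103342294693 [-0.     0.001 -0.     0.001 -0.001  0.001]
the job is handed in; nothing more can be done
None
```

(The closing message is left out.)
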